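# Unclip the battery pack from its bench dock

### The job

The black battery pack is clipped into the hooded socket of the grey dock. Hold its release button down with a gentle, felt press while you pull the pack by its lip straight back out of the socket, without forcing the latch or leaning hard on the dock; then lay the pack gently, right way up, in the empty far half of the wooden tool tray and let go. Leave the tools in the tray and the loupe beside the dock beside the dock beside the dock where they are.

Things in the scene. Friction and masses are not known exactly. Their poses are not given: they have to be found in the camera images.
- dock: Grey bench dock, fixed, 176 (x) x 92 (y) mm. Origin: centre of its underside on the worktop; x runs from the open landing (near the robot) into the socket, z up. Floor 12 mm above the worktop. The landing carries the pack up to 60 mm back from its clipped place. Thin plastic: while the pack is still in the socket, loading the dock through it with more than 20 N breaks it.
- socket_mouth (a point): Middle of the dock's socket mouth on its floor, 12 mm above the worktop, 38 mm in +x from the dock's origin; same axes. From here the hood goes 49 mm on in +x, its top 71 mm above the worktop. It covers the far 39 mm of the clipped pack, which is clear of it once pulled 39 mm along -x.
- pack_centre (a point): Centre of the black battery pack (0.2 to 0.4 kg): half-way along its length, 18 mm above its underside. Pack axes: x along its length towards the socket, z up. Pack 104 (x) x 50 (y) mm; solid to 24 mm above its underside, side walls to 34 mm, pull lip to 62 mm. Once off, grasp it across its 50 mm width at the middle.
- button (a point): Release button: ribbed grey plate 35 (x) x 36 (y) mm on the pack just behind the lip. This point marks its middle in x and y, at its lowest free height, 39 mm over the pack's underside; the true top stands 0 to 16 mm higher (screw-set, not measured: feel). From there it goes 8 mm down on a spring: 3 N to start, 8 N at 5 mm where the latch lets go, 11 N at 8 mm, then a hard stop.
- lip_top (a point): Middle of the top edge of the pull lip, the upright wall at the pack's end nearest the robot: 8 mm thick (x), 44 mm wide (y), 62 mm above the pack's underside; pack axes. A fingertip standing on the button pulls the pack by the lip's inner face, 4 mm in +x from here; 57 mm free from that face to the hood. Let up within the first 15 mm of pull, the button latches the pack again.
- tray: Beech tool tray with a dark floor, fixed, 120 (x) x 252 (y) mm, walls 5 mm thick and 15 mm high, floor 3 mm above the worktop. Origin: centre of its underside; its own +y axis points away from the robot along its length. Two slim tools lie in its near half (-y); the far half (+y) is empty.
- tray_spot (a point): Middle of the empty far half of the tray, on its floor (3 mm above the worktop), 64 mm in the tray's +y from its centre; the tray's axes. The pack lies there with its length along the tray.
- tool_a: Pin vice, 11 x 99 x 9 mm, lying in the near half of the tray; leave it. Origin under its centre.
- tool_b: Slim screwdriver, 8 x 101 x 7 mm, lying in the near half of the tray; leave it. Origin under its centre.
- loupe: Black eye loupe, 36 mm wide, 30 mm high, left of the dock; leave it. Origin under its centre.
- pack: The same battery pack as a whole; origin: centre of its underside, same axes as its centre point.

How it is judged:
On the way:
1. the pack is drawn straight out of the hood, onto the landing (x of pack_centre in the frame of dock between -0.15 and -0.013 m and z of pack_centre in the frame of dock below 0.045 m and y of pack_centre in the frame of dock between -0.02 and 0.02 m), for 0.1 s.
At the end, for the whole second after the job is handed in: The pack lies flat and right way up (within 6 degrees) on the floor of the tray's far half: its centre 40 to 85 mm from the tray's centre along the tray and within 35 mm of the middle line (y of pack_centre in the frame of tray between 0.04 and 0.085 m and x of pack_centre in the frame of tray between -0.035 and 0.035 m and z of pack_centre in the frame of tray between 0.015 and 0.026 m and angle between pack_centre's own z axis and vertical below 0.1 rad); the robot touches nothing.
It fails at once if with the pack still in the socket, the dock is loaded through it with more than 20 N (latch forced, or pressed too hard) (contact force between pack and dock above 20 N and x of pack_centre in the frame of dock above -0.013 m).
It fails at once if the pack is dropped or pressed hard (more than 40 N) into the tray (contact force between pack and tray above 40 N).
It fails at once if a tool in the tray or the loupe is pushed more than 25 mm (distance of any of tool_a, tool_b, loupe from where it was at the start of the episode above 0.025 m).
It also fails if it takes over 61 s, if anything falls off the work surface, if the arm or the gripper's body presses on something with over 40 N, if the wrist force passes 120 N, or if a joint passes its speed limit or range.

### The arm

A 6-joint arm with a two-finger parallel gripper is mounted at the origin on a cart in front of the work surface, level with it; the furniture and walls round the work are solid. World frame = base frame: x ahead of the robot, y to its left, z up, the work surface at z = 0. Lengths are in m, angles in rad, forces in N, time in s.
With the tool pointing down it reaches from about 0.325 to 1 m from the base axis. Payload 5.1 kg.
Tool frame: the origin (TCP) lies at the very end of the fingers, on their centre line; the grasp point (between the pads) lies 19 mm behind it (ctrl.grip_point_offset is the distance from the TCP to the grasp point, in m); x points along the fingers, y is the direction in which the jaws open and shut, and the axes are right-handed (so a half turn about x gives the same grasp; the last joint's range is limited). The gripper opens to 85 mm and grips with 20 to 120 N. Pads are 22 mm wide; open, the fingers measure 114 mm over their backs; the gripper's body (76 mm by 85 mm) begins 54 mm behind the grasp point. The pads swing forward as they close: fully open they stand 13 mm farther back than shut.
Start: joints at [-1.391, 0.124, 1.65, -0, 1.367, -0.083], TCP at [0.169, -0.628, 0.231] pointing down, gripper open.
Joint ranges: [-2.61, 2.61], [-1.02, 2.33], [0.03, 2.71], [-1.35, 4.49], [0.32, 2.68], [-2.91, 2.91]. Speed limits (rad/s): [2.57, 2.57, 3.14, 3.14, 3.14, 3.14].

### API

Orientations are given as a unit quaternion [w, x, y, z].
In Python, from cell import get_obs, cams, workorder, ctrl gives the robot as it stands. The module is installed in compiled form; this text tells all that it offers.
- The arm moves only by the tool carry_out, never from a script. Its argument "series" is a list of rows, each a list of 7 numbers: the shift along the tool's x, y, z in mm, then the turn, a rotation vector about the tool's x, y, z in degrees, then the closure in counts, from 0 (fully open) to 255 (shut). A call has 1 to 5 rows; each row shifts and turns the commanded pose from where the row before left it, along the tool's axes as they then stand; what a row does not reach is not made up. A row lasts 1/12 s, in which the tool goes at most 41.7 mm and 7.16 degrees, less where a joint would pass 70% of its speed; a pose out of reach is approached as far as the arm can. A call is refused whole if a number of a shift passes 41.7 or a number of a turn 7.16, either way. A call with a gripper value outside its range is refused whole. The fingers move at their own pace and stop on an object; the grip force is fixed at half the most. Time passes only in rows, so rows that do not move let the fingers close. It gives the time, the measured TCP pose, the force and the opening at its end, in the units of the state.
- get_obs(): the state, without advancing time (a new reading comes with each control period).
- cams.get_image(name): name is "side" or "top" or "wrist"; returns the picture (480x640x3 uint8, red, green, blue); there is no depth.
- cams.camera_params(name): a dict with "intrinsics" (3x3 intrinsics, pixels), "rvec" (rotation vector, rad) and "tvec" (3), from world to camera coordinates, as OpenCV has them. Camera axes: x right, y down, z forward; pixel columns grow to the right and rows downward; lengths in m; the calibration is good to about 2 mm. A picture is of the moment at which its call begins: read the wrist's pose just before it. camera_params takes no time and is no camera call; for the wrist camera it gives the pose at the moment of the call.
- workorder.hand_in(): hands the job in, once; it reports no verdict.
Trained networks look in the newest picture that a camera, given by its name, has taken for a name from the list of things; names that differ only in an ending like _2 or _b are one class to them, and where a whole thing is asked for, a point or a joint stands for the part that bears it (a point fixed in the world has none). Each returns a list of dicts, best first, with "conf" (0 to 1); they miss things now and then, are a little off and sometimes report something else, mostly with a low value. They report only what shows in the picture. A call takes as long as a camera call.
- cams.look_for(thing, camera): "xy" ([column, row] in pixels, amid what is visible of it).
The state is a dict: "time_s": time; "q": joint angles; "qd": joint speeds; "joint_efforts": joint torques, N m; "ee_pos": TCP position; "ee_rot": TCP orientation; "ft_force": force on the tool from outside, world axes, zero at the start; "wrist_torque": the same for the moment, N m; "gripper_width": finger opening in m.
Only numpy, scipy, OpenCV 4.12 (cv2) and the standard library are available. Lean on these libraries where they do the work, as an engineer would, in place of code of your own. Each camera call takes 0.05 s, during which the arm holds its last target.

## Working session

There is one attempt and no reset: what is moved stays moved. The work goes in short steps, Python scripts to look and compute and a tool call to move; the robot and the scene stay as the last step left them, time stands still between calls to the robot, and variables do not carry over. Pictures are saved under pics/ and viewed, and the job is handed in when it is done.

Besides the shell and the picture viewer there is one more tool, called after "Call:" by a JSON object that holds its "method" and its "body", one argument or row to a line. carry_out: Moves the arm, as the interface text tells. Its arguments: {"type":"object","properties":{"series":{"type":"array","items":{"type":"array","items":{"type":"number"}}}},"required":["series"]}

```bash
mkdir -p pics
python3 - <<'E'
from cell import get_obs, cams, workorder, ctrl
import cv2, numpy as np
o=get_obs(); print({k:np.round(v,3).tolist() for k,v in o.items()})
print(ctrl.grip_point_offset)
for n in ["side","top","wrist"]:
    im=cams.get_image(n); cv2.imwrite(f"pics/{n}0.png",im[:,:,::-1])
    p=cams.camera_params(n); print(n,np.round(p["intrinsics"],1).tolist(),np.round(p["rvec"],4).tolist(),np.round(p["tvec"],4).tolist())
E
```

```text
{'time_s': 0.0, 'q': [-1.391, 0.124, 1.652, 0.0, 1.367, -0.083], 'qd': [0.001, -0.0, 0.001, 0.002, -0.001, 0.002], 'joint_efforts': [-0.002, -42.362, -36.545, -0.0, 0.007, -0.0], 'ee_pos': [0.169, -0.627, 0.23], 'ee_rot': [-0.092, -0.701, -0.093, 0.701], 'ft_force': [0.533, 0.503, 0.665], 'wrist_torque': [-0.006, -0.005, 0.034], 'gripper_width': 0.086}
0.0187
side [[439.0, 0.0, 319.1], [0.0, 439.0, 241.8], [0.0, 0.0, 1.0]] [0.1166, -2.7963, 1.3083] [0.481, 0.1759, 0.8242]
top [[499.7, 0.0, 318.4], [0.0, 499.7, 236.9], [0.0, 0.0, 1.0]] [2.1239, -2.1258, 0.1811] [-0.1652, 0.5111, 1.0046]
wrist [[420.7, 0.0, 319.3], [0.0, 420.7, 239.5], [0.0, 0.0, 1.0]] [-2.3134, 1.7717, 0.247] [-0.6489, -0.036, 0.3777]
```

View pics/top0.png

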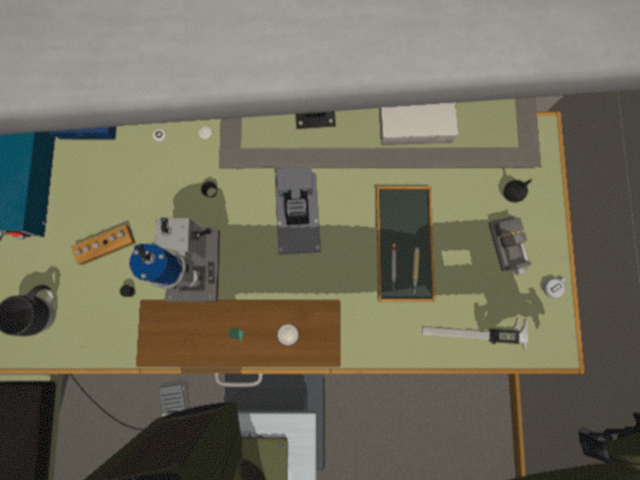

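View pics/side0.png

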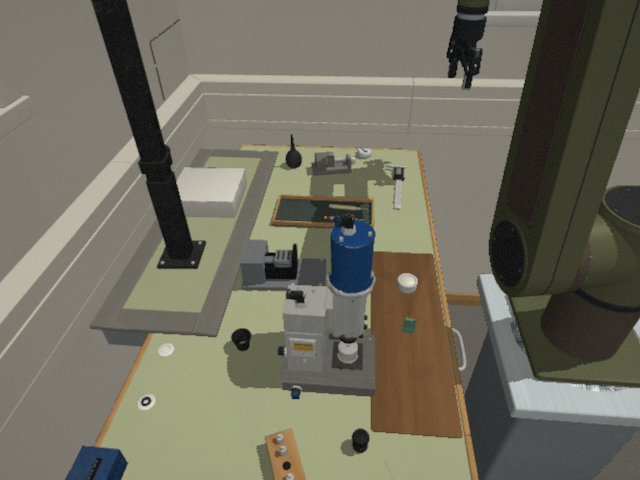

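View pics/wrist0.png

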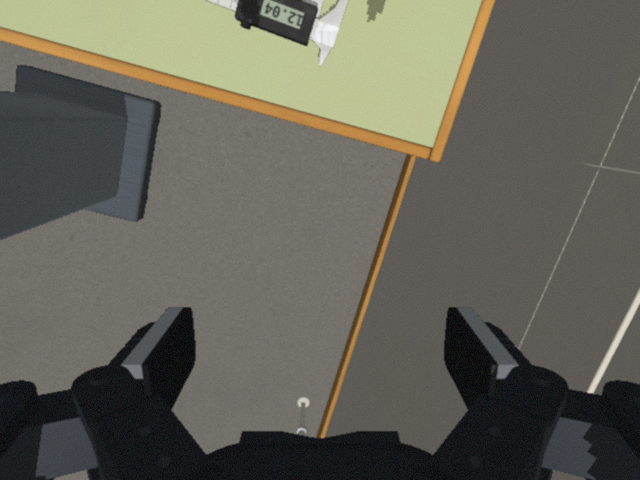

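Top view: dock at cols 276–322, rows 165–253 (hood at the top, lip and button around (296,207)). Tray at cols 376–433, rows 185–300, with its tools in the near half. Next I turn these into world positions.

```bash
cat > h.py <<'E'
from cell import get_obs, cams, workorder, ctrl
import cv2, numpy as np
from scipy.spatial.transform import Rotation as R
def ray(n,uv,z,p=None):
    p=p or cams.camera_params(n); K=np.array(p["intrinsics"]);Rm=cv2.Rodrigues(np.array(p["rvec"],float))[0];t=np.array(p["tvec"]).ravel()
    c=-Rm.T@t; d=Rm.T@np.linalg.inv(K)@np.array([uv[0],uv[1],1.]); return c+d*(z-c[2])/d[2]
def proj(n,X,p=None):
    p=p or cams.camera_params(n)
    return cv2.projectPoints(np.array(X,float).reshape(-1,3),np.array(p["rvec"],float),np.array(p["tvec"],float),np.array(p["intrinsics"]),None)[0].reshape(-1,2)
E
python3 - <<'E'
from h import *
for n in ["top","side"]:
    p=cams.camera_params(n);Rm=cv2.Rodrigues(np.array(p["rvec"]))[0];print(n,"cam at",-Rm.T@p["tvec"])
Z=dict(dock=0.03,socket_mouth=.012,pack_centre=.03,button=.055,lip_top=.074,tray=.003,tray_spot=.003,tool_a=.008,loupe=.015)
for n in ["top","side"]:
  for k,z in Z.items():
    r=cams.look_for(k,n)[:2]
    for a in r: print(n,k,round(a["conf"],2),np.round(a["xy"],1),np.round(ray(n,a["xy"],z),3))
im=cams.get_image("top")
c=im[150:310,260:450]; cv2.imwrite("pics/topc.png",cv2.resize(c,None,fx=4,fy=3.7,interpolation=cv2.INTER_CUBIC)[:,:,::-1][:600])
print(get_obs()["time_s"])
E
```

```text
top cam at [ 0.32536778 -0.17373525  1.07778303]
side cam at [0.42181135 0.56089037 0.67016616]
top socket_mouth 0.73 [402.  241.7] [ 0.506 -0.346  0.012]
top socket_mouth 0.58 [299.3 224.9] [ 0.543 -0.124  0.012]
top pack_centre 0.85 [298.  206.7] [ 0.58  -0.122  0.03 ]
top button 0.86 [294.4 208. ] [ 0.571 -0.115  0.055]
top button 0.3 [413.7 262.7] [ 0.455 -0.362  0.055]
top lip_top 0.89 [297.2 210.1] [ 0.562 -0.122  0.074]
top tray 0.96 [403.2 241.5] [ 0.508 -0.35   0.003]
top tray_spot 0.68 [298.8 223.5] [ 0.548 -0.122  0.003]
top tray_spot 0.58 [403.8 240.2] [ 0.511 -0.352  0.003]
top tool_a 0.67 [415.3 263.9] [ 0.458 -0.374  0.008]
top tool_a 0.42 [394.1 261.9] [ 0.463 -0.328  0.008]
top loupe 0.56 [203.2 185.9] [0.631 0.089 0.015]
side dock 0.87 [265.1 274.7] [ 0.604 -0.088  0.03 ]
side dock 0.26 [283.8 261. ] [ 0.571 -0.133  0.03 ]
side socket_mouth 0.8 [264.3 276. ] [ 0.61  -0.102  0.012]
side pack_centre 0.6 [283. 259.] [ 0.574 -0.139  0.03 ]
side button 0.95 [283.2 263.5] [ 0.566 -0.098  0.055]
side lip_top 0.48 [344.8 207.4] [ 0.447 -0.28   0.074]
side tray 0.56 [319.2 209.1] [ 0.516 -0.368  0.003]
side tray_spot 0.83 [316.2 210.4] [ 0.523 -0.362  0.003]
side tool_a 0.67 [345.8 206.4] [ 0.447 -0.378  0.008]
side tool_a 0.25 [262.5 272. ] [ 0.618 -0.118  0.008]
side loupe 0.83 [242.5 345. ] [0.616 0.082 0.015]
1.1
```

View pics/topc.png

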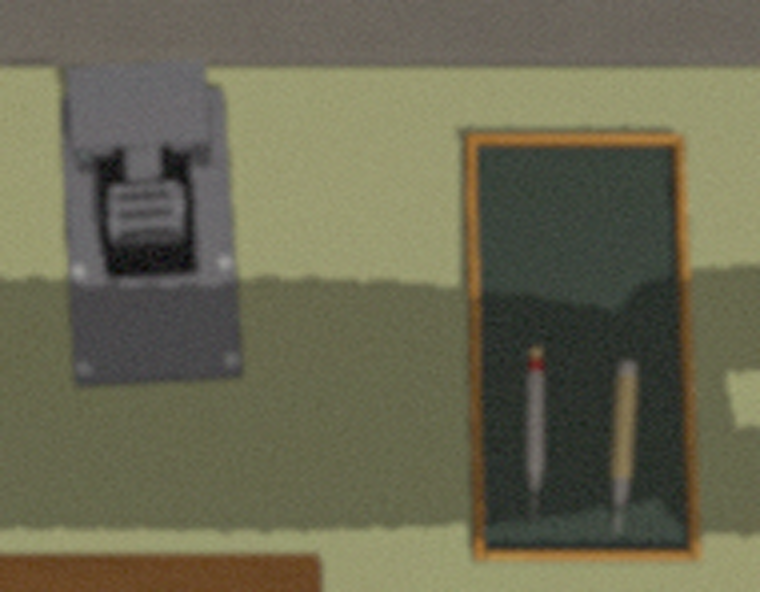

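Run:
```python
from h import *
f=lambda a:(260+a[0]/4,150+a[1]/3.7)
P=cams.camera_params("top")
print("dock front corners",[np.round(ray("top",f(a),.012,P),4) for a in [(76,384),(242,377)]])
print("hood mouth", [np.round(ray("top",f(a),.071,P),4) for a in [(78,160),(210,157),(62,66),(205,66)]])
T=[ray("top",f(a),.015,P)[:2] for a in [(466,131),(684,133),(699,558),(474,560)]]
print("tray",np.round(T,4),np.mean(T,0))
d=(np.array(T[0])+T[1]-T[2]-T[3])/2;print(np.linalg.norm(d),np.degrees(np.arctan2(d[1],d[0])))
w=(np.array(T[0])+T[3]-T[1]-T[2])/2;print(np.linalg.norm(w),np.degrees(np.arctan2(w[1],w[0])))
o=get_obs(); print(R.from_quat(np.roll(o["ee_rot"],-1)).as_matrix().round(3))
```

```text
dock front corners [array([ 0.48  , -0.0806,  0.012 ]), array([ 0.484, -0.17 ,  0.012])]
hood mouth [array([ 0.5987, -0.085 ,  0.071 ]), array([ 0.6003, -0.1537,  0.071 ]), array([ 0.6538, -0.0759,  0.071 ]), array([ 0.6536, -0.151 ,  0.071 ])]
tray [[ 0.6312 -0.2933]
 [ 0.6297 -0.413 ]
 [ 0.379  -0.4108]
 [ 0.3779 -0.2923]] [ 0.50445061 -0.35236229]
0.25197414871002277 -0.36106987622445963
0.1190750103255696 89.88856151071514
[[-0.     0.26  -0.966]
 [ 0.    -0.966 -0.26 ]
 [-1.    -0.     0.   ]]
```

Call:
{"method": "carry_out", "body": {
  "series": [
    [0,-26,-31,0,0,0,255],
    [0,-26,-31,0,0,0,255],
    [0,-26,-31,0,0,0,255],
    [0,-26,-31,0,0,0,255],
    [0,-26,-31,0,0,0,255]
  ]
}}

```text
time_s: 1.52
ee_pos: [0.2854, -0.4603, 0.2314]
ee_rot: [0.092, 0.701, 0.092, -0.701]
ft_force: [0.8, -0.5, 0.1]
gripper_width: 0.0255
```

Call:
{"method": "carry_out", "body": {
  "series": [
    [0,-26,-31,0,0,0,255],
    [0,-26,-31,0,0,0,255],
    [0,-26,-31,0,0,0,255],
    [0,-26,-31,0,0,0,255],
    [0,-26,-31,0,0,0,255]
  ]
}}

```text
time_s: 1.93
ee_pos: [0.4014, -0.2943, 0.2317]
ee_rot: [0.093, 0.701, 0.092, -0.701]
ft_force: [0.8, -0.1, 0.5]
gripper_width: 0.0002
```

Call:
{"method": "carry_out", "body": {
  "series": [
    [0,-26,-31,0,0,0,255],
    [0,-26,-31,0,0,0,255],
    [0,-26,-31,0,0,0,255],
    [0,-26,-31,6.25,0,0,255],
    [0,-26,-31,6.25,0,0,255]
  ]
}}

```text
time_s: 2.35
ee_pos: [0.5201, -0.1316, 0.2317]
ee_rot: [0.015, 0.707, 0.015, -0.707]
ft_force: [1.5, -0.3, 0.1]
gripper_width: -0.0002
```

Run:
```python
from h import *
p=cams.camera_params("wrist");im=cams.get_image("wrist"); cv2.imwrite("pics/w1.png",im[:,:,::-1]);o=get_obs()
np.save("w1.npy",[p],allow_pickle=True)
print(o["ee_pos"],R.from_quat(np.roll(o["ee_rot"],-1)).as_matrix().round(3).tolist(),o["ft_force"])
Rm=cv2.Rodrigues(np.array(p["rvec"]))[0];print("cam at",-Rm.T@p["tvec"])
for k,z in dict(button=.055,lip_top=.074,pack_centre=.03,dock=.03,socket_mouth=.012).items():
    for a in cams.look_for(k,"wrist")[:2]: print(k,round(a["conf"],2),np.round(a["xy"],1),np.round(ray("wrist",a["xy"],z,p),3))
```

```text
[ 0.52373097 -0.12686952  0.23173864] [[0.004, 0.041, -0.999], [0.004, -0.999, -0.041], [-1.0, -0.004, -0.004]] [-0.74381344  3.28348537 -0.93439495]
cam at [ 0.58822014 -0.12850648  0.37383053]
button 0.81 [309.2 141. ] [ 0.574 -0.122  0.055]
lip_top 0.69 [309.  139.9] [ 0.575 -0.122  0.074]
pack_centre 0.56 [305.8 137.3] [ 0.575 -0.118  0.03 ]
dock 0.97 [309.2  94.9] [ 0.607 -0.12   0.03 ]
socket_mouth 0.73 [307.9  91.9] [ 0.611 -0.118  0.012]
```

View pics/w1.png

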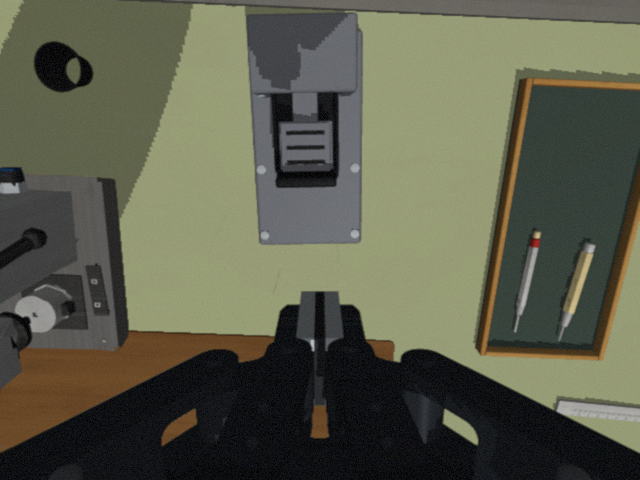

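Run:
```python
from h import *
im=cv2.imread("pics/w1.png"); c=im[0:260,230:380]; cv2.imwrite("pics/w1c.png",cv2.resize(c[70:260],None,fx=4,fy=3.1,interpolation=cv2.INTER_CUBIC))
```

```text
(no output)
```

View pics/w1c.png

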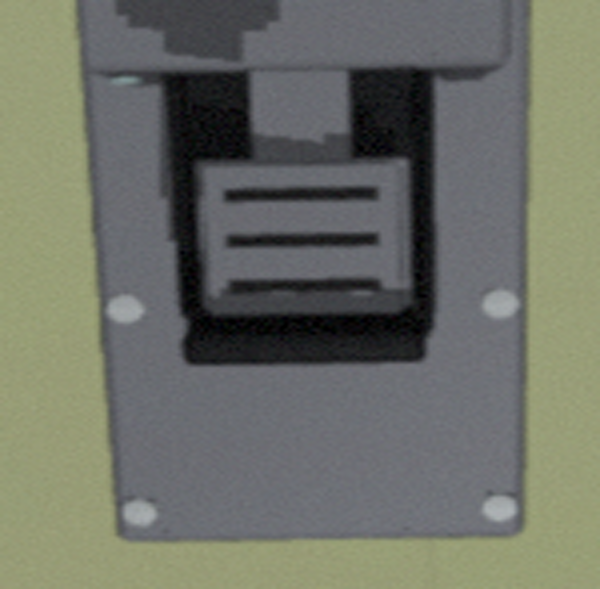

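Run:
```python
from h import *
from scipy.optimize import least_squares
p=np.load("w1.npy",allow_pickle=True)[0]
f=lambda u,v:(230+u/4,70+v/3.1)
# dock points
D=[(-.088,.046,.012,119,540),(-.088,-.046,.012,524,535),(-.027,.022,.074,186,362),(-.027,-.022,.074,426,360)]
obj=np.array([d[:3] for d in D]);uv=np.array([f(*d[3:]) for d in D])
def w(x,o=obj): 
    c,s=np.cos(x[2]),np.sin(x[2]); return np.c_[x[0]+c*o[:,0]-s*o[:,1],x[1]+s*o[:,0]+c*o[:,1],o[:,2]]
r=least_squares(lambda x:(proj("wrist",w(x),p)-uv).ravel(),[.57,-.12,.03])
print(r.x,np.degrees(r.x[2]),r.fun.round(1))
for a in D: print(np.round(ray("wrist",f(*a[3:]),a[2],p),4))
print("hood",[np.round(ray("wrist",f(*a),.071,p),4) for a in [(98,70),(498,68)]])
print("button far/near edge",[[np.round(ray("wrist",f(*a),z,p),4) for z in (.051,.059,.067)] for a in [(202,162),(408,160),(210,300),(410,296)]])
tr=[(527,80,.015),(482,354,.015),(603,358,.015)]
print("tray",[np.round(ray("wrist",a[:2],a[2],p),4) for a in tr])
```

```text
[ 0.56995935 -0.11977418  0.05972535] 3.4220102591471293 [-0.8  0.4  0.6  0.3 -0.7 -0.   0.8 -0.4]
[ 0.4798 -0.0798  0.012 ]
[ 0.4851 -0.1704  0.012 ]
[ 0.5417 -0.0999  0.074 ]
[ 0.544  -0.1428  0.074 ]
hood [array([ 0.605 , -0.0837,  0.071 ]), array([ 0.6083, -0.1517,  0.071 ])]
button far/near edge [[array([ 0.5861, -0.1   ,  0.051 ]), array([ 0.5862, -0.1007,  0.059 ]), array([ 0.5862, -0.1014,  0.067 ])], [array([ 0.5882, -0.138 ,  0.051 ]), array([ 0.5882, -0.1377,  0.059 ]), array([ 0.5882, -0.1375,  0.067 ])], [array([ 0.5536, -0.1021,  0.051 ]), array([ 0.5544, -0.1027,  0.059 ]), array([ 0.5553, -0.1034,  0.067 ])], [array([ 0.5562, -0.14  ,  0.051 ]), array([ 0.557 , -0.1397,  0.059 ]), array([ 0.5578, -0.1394,  0.067 ])]]
tray [array([ 0.6269, -0.2934,  0.015 ]), array([ 0.3799, -0.2938,  0.015 ]), array([ 0.3805, -0.4109,  0.015 ])]
```

Call:
{"method": "carry_out", "body": {
  "series": [
    [0,-3,-22,-0.75,0,0,255],
    [0,-2,-22,0,0,0,255],
    [0,0,0,0,0,0,255]
  ]
}}

```text
time_s: 2.9
ee_pos: [0.5646, -0.1276, 0.2314]
ee_rot: [0.021, 0.707, 0.021, -0.706]
ft_force: [-0.8, -0.7, 0.2]
gripper_width: 0.0001
```

Call:
{"method": "carry_out", "body": {
  "series": [
    [35,0,0,0,0,0,255],
    [35,0,0,0,0,0,255],
    [35,0,0,0,0,0,255],
    [30,0,0,0,0,0,255],
    [0,0,0,0,0,0,255]
  ]
}}

```text
time_s: 3.32
ee_pos: [0.557, -0.1261, 0.0888]
ee_rot: [-0.019, -0.702, -0.022, 0.711]
ft_force: [-2.2, -0.4, -1.2]
gripper_width: 0.0001
```

Run:
```python
from h import *
o=get_obs()
print(o["ee_pos"],R.from_quat(np.roll(o["ee_rot"],-1)).as_matrix().round(3).tolist(),o["ft_force"])
im=cams.get_image("wrist"); cv2.imwrite("pics/w2.png",im[:,:,::-1])
im=cams.get_image("side"); cv2.imwrite("pics/s2.png",cv2.resize(im[200:320,200:360],(800,600),interpolation=cv2.INTER_CUBIC)[:,:,::-1])
print(get_obs()["ft_force"])
```

```text
[ 0.5570455  -0.1260957   0.08878314] [[-0.013, 0.058, -0.998], [0.004, -0.998, -0.058], [-1.0, -0.005, 0.013]] [-2.24469661 -0.39608171 -1.21933169]
[-0.46913037  0.40793777  0.22499685]
```

View pics/w2.png

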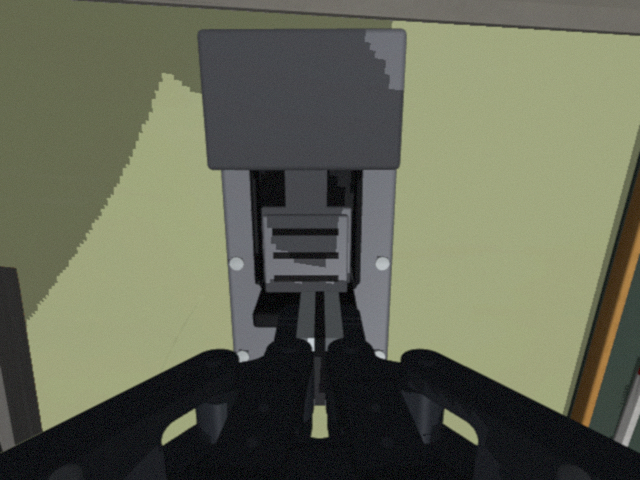

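View pics/s2.png

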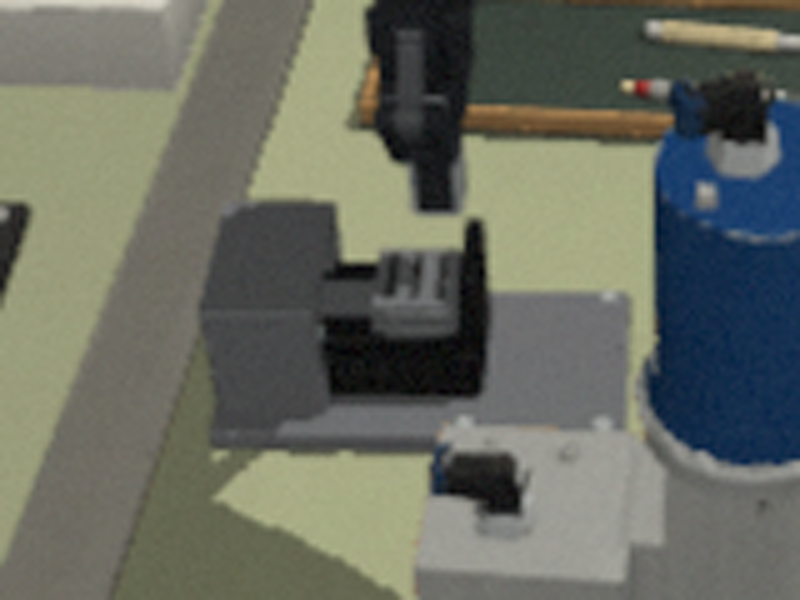

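The wrist view shows the fingers left of and behind the lip, which spans about (255–360, 290–320). The arm is still settling, so I'll read the pose again.

Call:
{"method": "carry_out", "body": {
  "series": [
    [0,0,0,0,0,0,255],
    [0,0,0,0,0,0,255]
  ]
}}

```text
time_s: 3.58
ee_pos: [0.565, -0.1274, 0.0997]
ee_rot: [0.022, 0.709, 0.02, -0.705]
ft_force: [0.4, -0.0, 0.6]
gripper_width: -0.0002
```

Run:
```python
from h import *
o=get_obs()
print(o["ee_pos"],R.from_quat(np.roll(o["ee_rot"],-1)).as_matrix().round(4).tolist(),o["ft_force"])
```

```text
[ 0.56497072 -0.12741395  0.09971243] [[0.0051, 0.0594, -0.9982], [-0.0017, -0.9982, -0.0594], [-1.0, 0.002, -0.005]] [ 0.36800522 -0.01372074  0.57696931]
```

Call:
{"method": "carry_out", "body": {
  "series": [
    [0,-7,-1,0,0,0,255],
    [12,0,0,0,0,0,255],
    [10,0,0,0,0,0,255],
    [4,0,0,0,0,0,255],
    [0,0,0,0,0,0,255]
  ]
}}

```text
time_s: 4.0
ee_pos: [0.5621, -0.1187, 0.0679]
ee_rot: [-0.021, -0.705, -0.022, 0.708]
ft_force: [0.2, -0.1, -0.6]
gripper_width: 0.0001
```

Call:
{"method": "carry_out", "body": {
  "series": [
    [0,0,0,0,0,0,255],
    [0,0,0,0,0,0,255],
    [0,0,0,0,0,0,255]
  ]
}}

```text
time_s: 4.25
ee_pos: [0.564, -0.1194, 0.0706]
ee_rot: [0.021, 0.707, 0.021, -0.707]
ft_force: [-0.7, 0.1, 0.6]
gripper_width: 0.0
```

Run:
```python
from h import *
o=get_obs()
print(o["ee_pos"],R.from_quat(np.roll(o["ee_rot"],-1)).as_matrix().round(4).tolist(),o["ft_force"])
im=cams.get_image("wrist"); cv2.imwrite("pics/w3.png",im[:,:,::-1])
im=cams.get_image("side"); cv2.imwrite("pics/s3.png",cv2.resize(im[200:320,200:360],(800,600),interpolation=cv2.INTER_CUBIC)[:,:,::-1])
```

```text
[ 0.56403771 -0.11941144  0.07063194] [[0.0005, 0.06, -0.9982], [-0.0002, -0.9982, -0.06], [-1.0, 0.0002, -0.0005]] [-0.68213344  0.09616667  0.64793402]
```

View pics/w3.png

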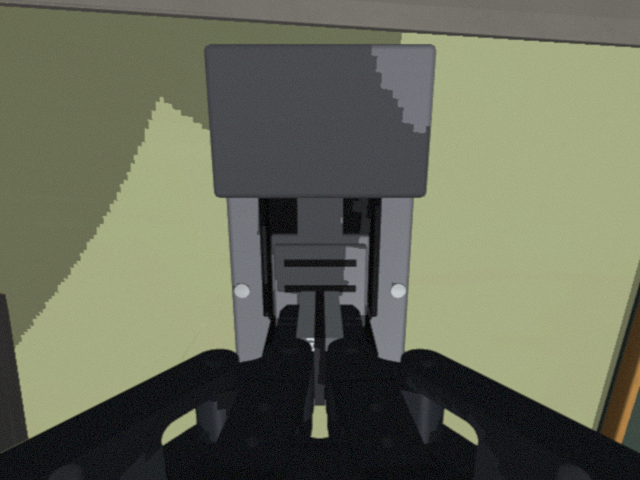

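View pics/s3.png

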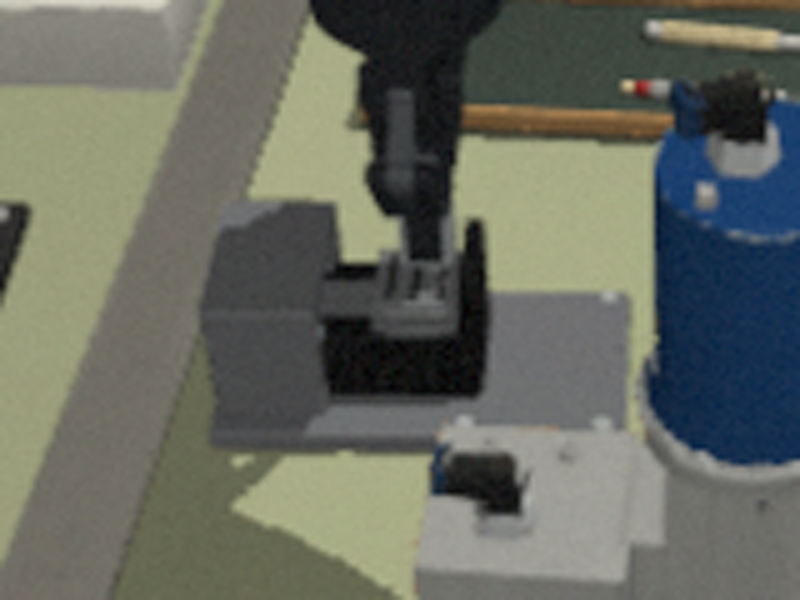

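Call:
{"method": "carry_out", "body": {
  "series": [
    [0.6,0,0,0,0,0,255],
    [0.7,0,0,0,0,0,255],
    [0.7,0,0,0,0,0,255],
    [0,0,0,0,0,0,255]
  ]
}}

```text
time_s: 4.68
ee_pos: [0.5636, -0.1192, 0.0682]
ee_rot: [-0.021, -0.707, -0.021, 0.707]
ft_force: [-0.0, -0.1, -0.9]
gripper_width: 0.0
```

Call:
{"method": "carry_out", "body": {
  "series": [
    [0.6,0,0,0,0,0,255],
    [0.7,0,0,0,0,0,255],
    [0.7,0,0,0,0,0,255],
    [0,0,0,0,0,0,255]
  ]
}}

```text
time_s: 5.02
ee_pos: [0.5636, -0.1192, 0.0661]
ee_rot: [-0.021, -0.707, -0.021, 0.707]
ft_force: [-0.4, -1.1, 0.6]
gripper_width: 0.0002
```

Call:
{"method": "carry_out", "body": {
  "series": [
    [0.6,0,0,0,0,0,255],
    [0.7,0,0,0,0,0,255],
    [0.7,0,0,0,0,0,255],
    [0,0,0,0,0,0,255]
  ]
}}

```text
time_s: 5.35
ee_pos: [0.5636, -0.1192, 0.0641]
ee_rot: [-0.021, -0.707, -0.021, 0.707]
ft_force: [0.5, -0.6, 0.2]
gripper_width: 0.0002
```

Call:
{"method": "carry_out", "body": {
  "series": [
    [0.6,0,0,0,0,0,255],
    [0.7,0,0,0,0,0,255],
    [0.7,0,0,0,0,0,255],
    [0,0,0,0,0,0,255]
  ]
}}

```text
time_s: 5.68
ee_pos: [0.5636, -0.1192, 0.0621]
ee_rot: [-0.021, -0.707, -0.021, 0.707]
ft_force: [-0.2, 0.3, 0.1]
gripper_width: -0.0001
```

Call:
{"method": "carry_out", "body": {
  "series": [
    [0.6,0,0,0,0,0,255],
    [0.7,0,0,0,0,0,255],
    [0.7,0,0,0,0,0,255],
    [0,0,0,0,0,0,255]
  ]
}}

```text
time_s: 6.02
ee_pos: [0.5636, -0.1193, 0.0601]
ee_rot: [-0.021, -0.707, -0.021, 0.707]
ft_force: [0.9, 0.1, 0.4]
gripper_width: -0.0
```

Call:
{"method": "carry_out", "body": {
  "series": [
    [0.6,0,0,0,0,0,255],
    [0.7,0,0,0,0,0,255],
    [0.7,0,0,0,0,0,255],
    [0,0,0,0,0,0,255]
  ]
}}

```text
time_s: 6.35
ee_pos: [0.564, -0.1194, 0.0588]
ee_rot: [0.021, 0.707, 0.021, -0.707]
ft_force: [-1.0, 0.5, 4.5]
gripper_width: 0.0
```

Call:
{"method": "carry_out", "body": {
  "series": [
    [0.5,0,0,0,0,0,255],
    [0.5,0,0,0,0,0,255],
    [0.5,0,0,0,0,0,255],
    [0,0,0,0,0,0,255],
    [0,0,0,0,0,0,255]
  ]
}}

```text
time_s: 6.77
ee_pos: [0.564, -0.1194, 0.0573]
ee_rot: [0.021, 0.707, 0.021, -0.707]
ft_force: [-1.0, 1.9, 5.5]
gripper_width: 0.0001
```

Call:
{"method": "carry_out", "body": {
  "series": [
    [0.5,0,0,0,0,0,255],
    [0.5,0,0,0,0,0,255],
    [0.5,0,0,0,0,0,255],
    [0,0,0,0,0,0,255],
    [0,0,0,0,0,0,255]
  ]
}}

```text
time_s: 7.18
ee_pos: [0.564, -0.1194, 0.0559]
ee_rot: [0.021, 0.707, 0.021, -0.707]
ft_force: [-2.4, 0.6, 6.1]
gripper_width: 0.0001
```

Call:
{"method": "carry_out", "body": {
  "series": [
    [0.5,0,0,0,0,0,255],
    [0.5,0,0,0,0,0,255],
    [0.6,0,0,0,0,0,255],
    [0,0,0,0,0,0,255],
    [0,0,0,0,0,0,255]
  ]
}}

```text
time_s: 7.6
ee_pos: [0.5643, -0.1195, 0.0547]
ee_rot: [0.021, 0.707, 0.021, -0.706]
ft_force: [-2.3, -0.4, 7.8]
gripper_width: 0.0002
```

Call:
{"method": "carry_out", "body": {
  "series": [
    [0.5,0,0,0,0,0,255],
    [0.5,0,0,0,0,0,255],
    [0.5,0,0,0,0,0,255],
    [0,0,0,0,0,0,255],
    [0,0,0,0,0,0,255]
  ]
}}

```text
time_s: 8.02
ee_pos: [0.5646, -0.1196, 0.0535]
ee_rot: [0.021, 0.707, 0.021, -0.706]
ft_force: [-2.6, 0.6, 9.5]
gripper_width: -0.0
```

Run:
```python
from h import *
for i in range(4):
    o=get_obs(); print(o["ee_pos"].round(4),np.round(o["ft_force"],1)); cams.get_image("top")
```

```text
[ 0.5646 -0.1196  0.0535] [-2.6  0.6  9.5]
[ 0.5645 -0.1195  0.0536] [-2.1 -0.1  8.9]
[ 0.5645 -0.1195  0.0536] [-2.6  1.   8.6]
[ 0.5645 -0.1196  0.0536] [-2.3 -0.2  8.6]
```

Call:
{"method": "carry_out", "body": {
  "series": [
    [0.3,0,0,0,0,0,255],
    [0.3,0,0,0,0,0,255],
    [0,0,0.5,0,0,0,255],
    [0,0,0.5,0,0,0,255],
    [0,0,0.5,0,0,0,255]
  ]
}}

```text
time_s: 8.63
ee_pos: [0.5644, -0.1197, 0.0537]
ee_rot: [0.021, 0.709, 0.021, -0.705]
ft_force: [2.8, 1.0, 7.6]
gripper_width: -0.0001
```

Call:
{"method": "carry_out", "body": {
  "series": [
    [0,0,0.5,0,0,0,255],
    [0,0,0.5,0,0,0,255],
    [0,0,0.5,0,0,0,255],
    [0,0,0.5,0,0,0,255]
  ]
}}

```text
time_s: 8.97
ee_pos: [0.5632, -0.12, 0.0541]
ee_rot: [0.022, 0.709, 0.021, -0.704]
ft_force: [2.3, 0.2, 8.2]
gripper_width: 0.0001
```

Call:
{"method": "carry_out", "body": {
  "series": [
    [0.5,0,0,0,0,0,255],
    [0.5,0,0,0,0,0,255],
    [0,0,0,0,0,0,255]
  ]
}}

```text
time_s: 9.22
ee_pos: [0.5631, -0.12, 0.0531]
ee_rot: [0.022, 0.709, 0.021, -0.704]
ft_force: [0.7, 1.1, 8.9]
gripper_width: -0.0002
```

Call:
{"method": "carry_out", "body": {
  "series": [
    [0,0,0.7,0,0,0,255],
    [0,0,0.7,0,0,0,255],
    [0,0,0.7,0,0,0,255]
  ]
}}

```text
time_s: 9.47
ee_pos: [0.5614, -0.1203, 0.0533]
ee_rot: [0.022, 0.709, 0.021, -0.704]
ft_force: [2.8, -0.0, 9.2]
gripper_width: 0.0004
```

Call:
{"method": "carry_out", "body": {
  "series": [
    [0,0,0.7,0,0,0,255],
    [0,0,0.7,0,0,0,255],
    [0,0,0.7,0,0,0,255]
  ]
}}

```text
time_s: 9.72
ee_pos: [0.5593, -0.1205, 0.0533]
ee_rot: [0.022, 0.709, 0.02, -0.704]
ft_force: [2.9, 0.2, 8.1]
gripper_width: 0.0
```

Call:
{"method": "carry_out", "body": {
  "series": [
    [0.2,0,0.8,0,0,0,255],
    [0,0,0.8,0,0,0,255],
    [0,0,0.8,0,0,0,255]
  ]
}}

```text
time_s: 9.97
ee_pos: [0.5569, -0.1206, 0.0532]
ee_rot: [0.022, 0.71, 0.02, -0.704]
ft_force: [2.0, -1.2, 9.0]
gripper_width: 0.0001
```

Run:
```python
from h import *
im=cams.get_image("side"); cv2.imwrite("pics/s4.png",cv2.resize(im[200:320,200:360],(800,600),interpolation=cv2.INTER_CUBIC)[:,:,::-1])
o=get_obs(); print(o["ee_pos"].round(4),np.round(o["ft_force"],1))
```

```text
[ 0.5568 -0.1206  0.0532] [1.6 0.5 9.7]
```

View pics/s4.png

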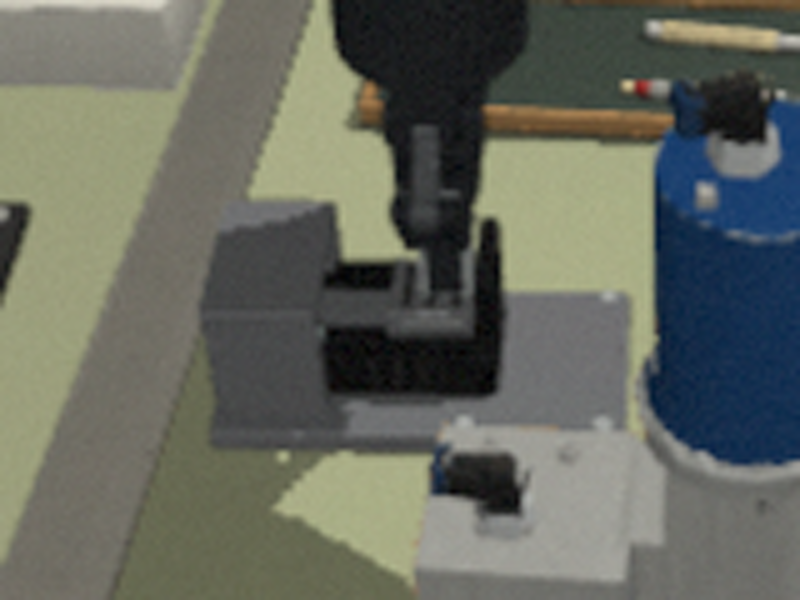

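The pack is already coming out: its lip moved from col 483 to 497 in the crop, with no sign of the latch resisting. I'll keep pulling.

Call:
{"method": "carry_out", "body": {
  "series": [
    [0.1,0,1.2,0,0,0,255],
    [0,0,1.2,0,0,0,255],
    [0,0,1.2,0,0,0,255],
    [0,0,1.2,0,0,0,255]
  ]
}}

```text
time_s: 10.35
ee_pos: [0.5522, -0.121, 0.0532]
ee_rot: [0.022, 0.71, 0.02, -0.704]
ft_force: [2.4, 0.3, 8.4]
gripper_width: 0.0003
```

Call:
{"method": "carry_out", "body": {
  "series": [
    [0,0,1.3,0,0,0,255],
    [0,0,1.3,0,0,0,255],
    [0,0,1.3,0,0,0,255],
    [0,0,1.3,0,0,0,255]
  ]
}}

```text
time_s: 10.68
ee_pos: [0.547, -0.1213, 0.0532]
ee_rot: [0.022, 0.71, 0.02, -0.704]
ft_force: [2.6, 0.0, 9.2]
gripper_width: 0.0
```

Call:
{"method": "carry_out", "body": {
  "series": [
    [0,0,1.5,0,0,0,255],
    [0,0,1.5,0,0,0,255],
    [0,0,1.5,0,0,0,255],
    [0,0,1.5,0,0,0,255],
    [0,0,1.5,0,0,0,255]
  ]
}}

```text
time_s: 11.1
ee_pos: [0.5395, -0.1218, 0.0532]
ee_rot: [0.022, 0.71, 0.02, -0.704]
ft_force: [2.2, 0.1, 9.2]
gripper_width: -0.0
```

Call:
{"method": "carry_out", "body": {
  "series": [
    [0,0,1.5,0,0,0,255],
    [0,0,1.5,0,0,0,255],
    [0,0,1.5,0,0,0,255],
    [0,0,1.5,0,0,0,255],
    [0,0,1.5,0,0,0,255]
  ]
}}

```text
time_s: 11.52
ee_pos: [0.532, -0.1222, 0.0532]
ee_rot: [0.022, 0.71, 0.02, -0.704]
ft_force: [2.5, 0.8, 9.4]
gripper_width: -0.0003
```

Call:
{"method": "carry_out", "body": {
  "series": [
    [0,0,1.5,0,0,0,255],
    [0,0,1.5,0,0,0,255],
    [0,0,1.5,0,0,0,255],
    [0,0,1.5,0,0,0,255],
    [0,0,1.5,0,0,0,255]
  ]
}}

```text
time_s: 11.93
ee_pos: [0.5245, -0.1227, 0.0531]
ee_rot: [0.022, 0.71, 0.02, -0.704]
ft_force: [2.5, 0.8, 9.6]
gripper_width: -0.0001
```

Run:
```python
from h import *
im=cams.get_image("side"); cv2.imwrite("pics/s5.png",cv2.resize(im[200:320,200:360],(800,600),interpolation=cv2.INTER_CUBIC)[:,:,::-1])
o=get_obs(); print(o["ee_pos"].round(4),np.round(o["ft_force"],1))
```

```text
[ 0.5242 -0.1227  0.0531] [1.9 1.1 9.2]
```

View pics/s5.png

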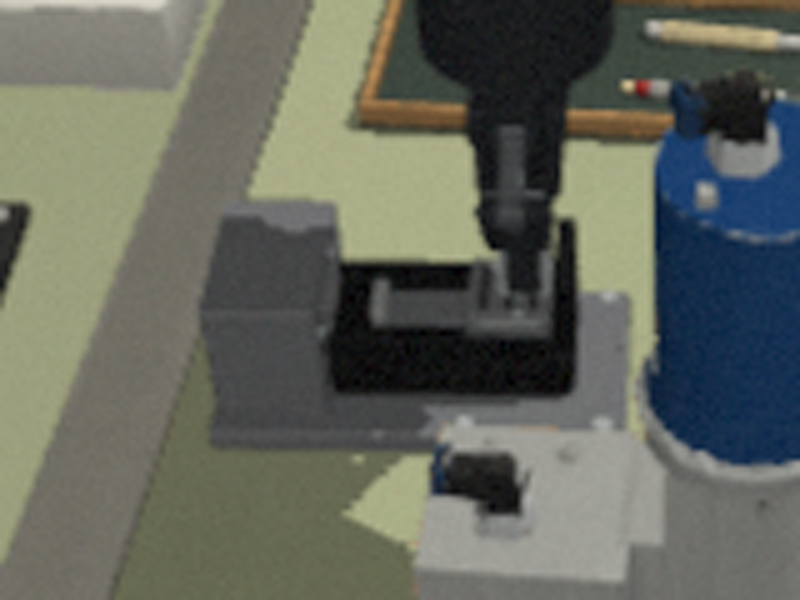

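About 40 mm drawn, and the pack's end is now right at the hood mouth. I'll pull another 9 mm, then let up.

Call:
{"method": "carry_out", "body": {
  "series": [
    [0,0,1.8,0,0,0,255],
    [0,0,1.8,0,0,0,255],
    [0,0,1.8,0,0,0,255],
    [0,0,1.8,0,0,0,255],
    [0,0,1.8,0,0,0,255]
  ]
}}

```text
time_s: 12.4
ee_pos: [0.5155, -0.1232, 0.0531]
ee_rot: [0.022, 0.71, 0.02, -0.704]
ft_force: [2.1, 0.3, 9.7]
gripper_width: -0.0002
```

Call:
{"method": "carry_out", "body": {
  "series": [
    [-3,0,0,0,0,0,255],
    [-5,0,0,0,0,0,255],
    [-8,0,0,0,0,0,255],
    [-20,0,0,0,0,0,255],
    [-40,0,0,0,0,0,255]
  ]
}}

```text
time_s: 12.82
ee_pos: [0.5079, -0.1209, 0.1212]
ee_rot: [-0.02, -0.703, -0.023, 0.711]
ft_force: [0.5, -0.5, -0.8]
gripper_width: -0.0
```

Call:
{"method": "carry_out", "body": {
  "series": [
    [-40,0,0,0,0,0,0],
    [-20,0,0,0,0,0,0],
    [0,0,0,0,0,0,0],
    [0,0,0,0,0,0,0]
  ]
}}

```text
time_s: 13.15
ee_pos: [0.5127, -0.1225, 0.1875]
ee_rot: [0.022, 0.708, 0.021, -0.706]
ft_force: [-0.4, 0.1, -0.3]
gripper_width: 0.0485
```

Run:
```python
from h import *
p=cams.camera_params("wrist");im=cams.get_image("wrist"); cv2.imwrite("pics/w6.png",im[:,:,::-1]);np.save("w6.npy",[p],allow_pickle=True)
im=cams.get_image("side"); cv2.imwrite("pics/s6.png",cv2.resize(im[200:320,200:360],(800,600),interpolation=cv2.INTER_CUBIC)[:,:,::-1])
o=get_obs(); print(o["ee_pos"].round(4),R.from_quat(np.roll(o["ee_rot"],-1)).as_matrix().round(4).tolist(),np.round(o["ft_force"],1))
```

```text
[ 0.511  -0.1219  0.1843] [[-0.0031, 0.06, -0.9982], [0.0012, -0.9982, -0.06], [-1.0, -0.0014, 0.0031]] [-0.3 -0.1  0. ]
```

View pics/w6.png

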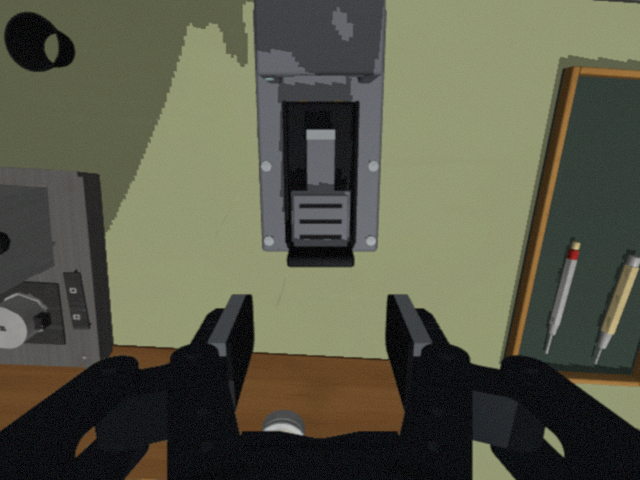

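View pics/s6.png

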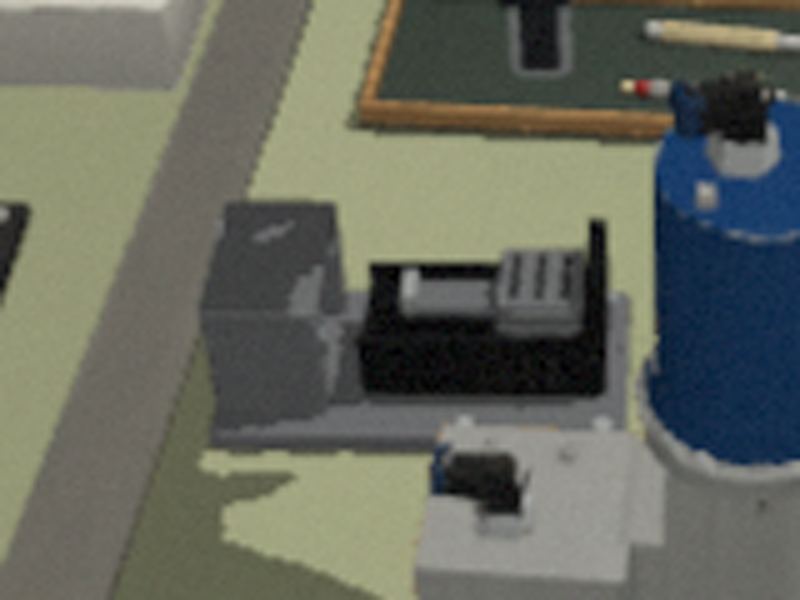

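Run:
```python
from h import *
p=np.load("w6.npy",allow_pickle=True)[0]
from scipy.optimize import least_squares
D=[(.052,.025,.046,282.5,101),(.052,-.025,.046,358.5,101.5),(-.052,.022,.074,288,266),(-.052,-.022,.074,354,265.5)]
obj=np.array([d[:3] for d in D]);uv=np.array([d[3:] for d in D])
for a in D: print(np.round(ray("wrist",a[3:],a[2],p),4))
def w(x,o=obj): 
    c,s=np.cos(x[2]),np.sin(x[2]); return np.c_[x[0]+c*o[:,0]-s*o[:,1],x[1]+s*o[:,0]+c*o[:,1],o[:,2]]
r=least_squares(lambda x:(proj("wrist",w(x),p)-uv).ravel(),[.545,-.12,.05])
print(r.x,np.degrees(r.x[2]),r.fun.round(1))
o=get_obs();print(o["ee_pos"],o["gripper_width"])
```

```text
[ 0.5919 -0.094   0.046 ]
[ 0.5946 -0.1427  0.046 ]
[ 0.4902 -0.1037  0.074 ]
[ 0.4931 -0.146   0.074 ]
[ 0.54231926 -0.12157859  0.06302509] 3.611071578475074 [-1.  -1.3  1.1 -2.  -1.2  1.7  1.2  2. ]
[ 0.5110403  -0.12191387  0.18433039] 0.0629611899510497
```

Call:
{"method": "carry_out", "body": {
  "series": [
    [0,0,-16,0,0,0,0],
    [0,0,-16,0,0,0,0],
    [0,0,0,0,0,0,0],
    [0,0,0,0,0,0,0],
    [0,0,0,0,0,0,0]
  ]
}}

```text
time_s: 13.67
ee_pos: [0.5429, -0.1202, 0.1844]
ee_rot: [-0.021, -0.706, -0.022, 0.708]
ft_force: [-0.8, -1.2, 0.7]
gripper_width: 0.0851
```

Run:
```python
from h import *
p=cams.camera_params("wrist");im=cams.get_image("wrist"); cv2.imwrite("pics/w7.png",im[:,:,::-1]);np.save("w7.npy",[p],allow_pickle=True)
o=get_obs(); print(o["ee_pos"].round(4),R.from_quat(np.roll(o["ee_rot"],-1)).as_matrix().round(4).tolist(),np.round(o["ft_force"],1),o["gripper_width"])
```

```text
[ 0.543  -0.1202  0.1849] [[-0.0027, 0.06, -0.9982], [0.0008, -0.9982, -0.06], [-1.0, -0.0009, 0.0027]] [-1.   0.5  0.8] 0.08557521643894005
```

View pics/w7.png

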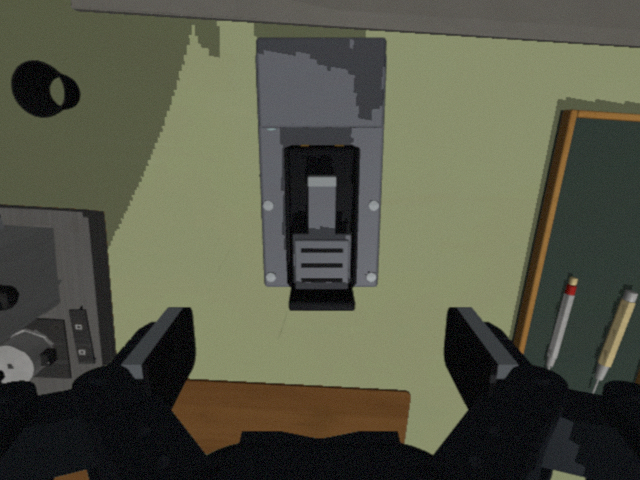

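Run:
```python
from h import *
p=np.load("w7.npy",allow_pickle=True)[0]
for u,v,z in [(285,147,.046),(358.5,147.5,.046),(290,309,.074),(354,308,.074)]: print(np.round(ray("wrist",(u,v),z,p),4))
print(proj("wrist",[[.543,-.1213,.06]],p))
```

```text
[ 0.5927 -0.0944  0.046 ]
[ 0.5953 -0.1422  0.046 ]
[ 0.4911 -0.1038  0.074 ]
[ 0.4944 -0.1455  0.074 ]
[[321.56107376 228.55776161]]
```

Call:
{"method": "carry_out", "body": {
  "series": [
    [35,1.3,0,0,0,0,0],
    [35,0,0,0,0,0,0],
    [30,0,0,0,0,0,0],
    [20,0,0,0,0,0,0],
    [10,0,0,0,0,0,0]
  ]
}}

```text
time_s: 14.13
ee_pos: [0.541, -0.1209, 0.0523]
ee_rot: [-0.02, -0.705, -0.022, 0.709]
ft_force: [-0.1, -0.4, -0.5]
gripper_width: 0.0853
```

Call:
{"method": "carry_out", "body": {
  "series": [
    [10,0,0,0,0,0,0],
    [10,0,0,0,0,0,0],
    [10,0,0,0,0,0,0],
    [0,0,0,0,0,0,0],
    [0,0,0,0,0,0,0]
  ]
}}

```text
time_s: 14.55
ee_pos: [0.5444, -0.1218, 0.0264]
ee_rot: [-0.021, -0.707, -0.021, 0.707]
ft_force: [-0.4, -1.1, 0.6]
gripper_width: 0.0854
```

Run:
```python
from h import *
im=cams.get_image("wrist"); cv2.imwrite("pics/w8.png",im[:,:,::-1])
im=cams.get_image("side"); cv2.imwrite("pics/s8.png",cv2.resize(im[200:320,200:360],(800,600),interpolation=cv2.INTER_CUBIC)[:,:,::-1])
o=get_obs(); print(o["ee_pos"].round(4),np.round(o["ft_force"],1))
```

```text
[ 0.5451 -0.122   0.0273] [ 0.6 -0.3  0.2]
```

View pics/s8.png

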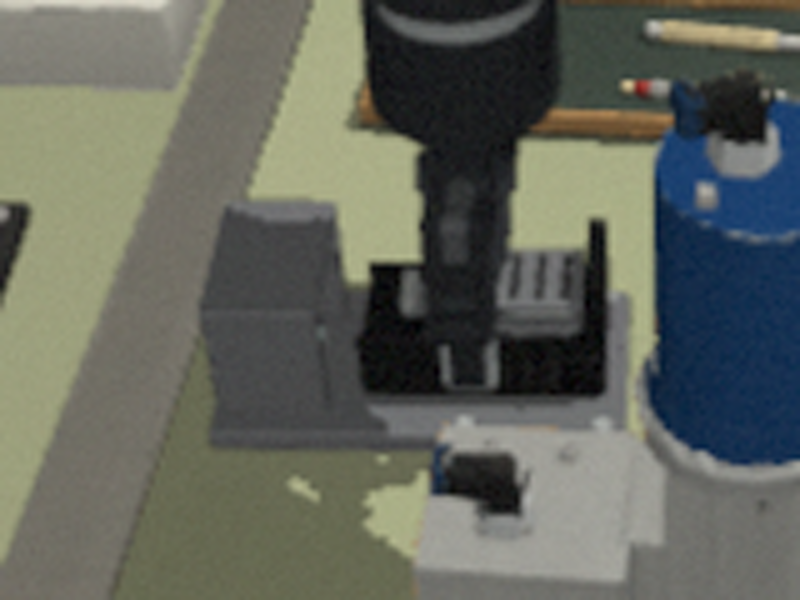

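View pics/w8.png

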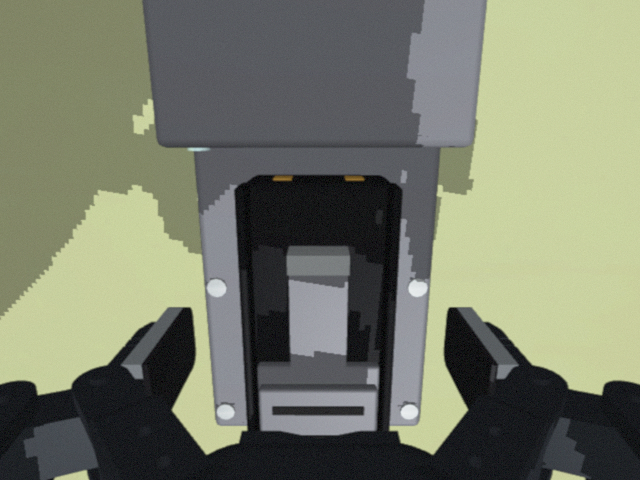

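Call:
{"method": "carry_out", "body": {
  "series": [
    [5,0,1,0,0,0,0],
    [0,0,0,0,0,0,60],
    [0,0,0,0,0,0,255],
    [0,0,0,0,0,0,255],
    [0,0,0,0,0,0,255]
  ]
}}

```text
time_s: 15.07
ee_pos: [0.5436, -0.1219, 0.0217]
ee_rot: [0.021, 0.707, 0.021, -0.707]
ft_force: [-0.3, -0.6, 2.6]
gripper_width: 0.0489
```

Call:
{"method": "carry_out", "body": {
  "series": [
    [0,0,0,0,0,0,255],
    [0,0,0,0,0,0,255],
    [0,0,0,0,0,0,255],
    [0,0,0,0,0,0,255]
  ]
}}

```text
time_s: 15.4
ee_pos: [0.5435, -0.1219, 0.0217]
ee_rot: [0.021, 0.707, 0.021, -0.707]
ft_force: [-1.2, -1.0, 2.0]
gripper_width: 0.0489
```

Gripped at a 49 mm opening. Lifting.

Call:
{"method": "carry_out", "body": {
  "series": [
    [-5,0,0,0,0,0,255],
    [-10,0,0,0,0,0,255],
    [-15,0,0,0,0,0,255],
    [-20,0,0,0,0,0,255],
    [-20,0,0,0,0,0,255]
  ]
}}

```text
time_s: 15.82
ee_pos: [0.5421, -0.1214, 0.0913]
ee_rot: [-0.021, -0.706, -0.022, 0.708]
ft_force: [0.1, 0.4, -2.8]
gripper_width: 0.0488
```

Call:
{"method": "carry_out", "body": {
  "series": [
    [-20,0,0,0,0,0,255],
    [-10,0,0,0,0,0,255],
    [0,0,0,0,0,0,255],
    [0,0,0,0,0,0,255],
    [0,0,0,0,0,0,255]
  ]
}}

```text
time_s: 16.23
ee_pos: [0.5421, -0.1214, 0.1197]
ee_rot: [-0.021, -0.706, -0.022, 0.708]
ft_force: [-0.1, 0.0, -3.4]
gripper_width: 0.0491
```

Run:
```python
from h import *
im=cams.get_image("side"); cv2.imwrite("pics/s9.png",cv2.resize(im[160:320,160:373],(800,600),interpolation=cv2.INTER_CUBIC)[:,:,::-1])
o=get_obs(); print(o["ee_pos"].round(4),R.from_quat(np.roll(o["ee_rot"],-1)).as_matrix().round(4).tolist(),np.round(o["ft_force"],1),o["gripper_width"])
```

```text
[ 0.542  -0.1214  0.1194] [[-0.0033, 0.06, -0.9982], [0.0011, -0.9982, -0.06], [-1.0, -0.0013, 0.0032]] [-0.7 -0.2 -3.6] 0.0489012750494028
```

View pics/s9.png

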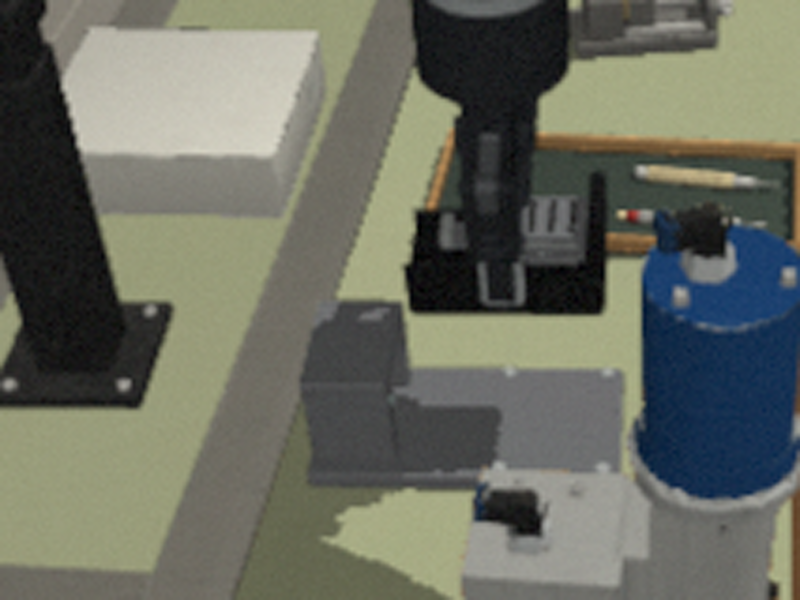

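Call:
{"method": "carry_out", "body": {
  "series": [
    [0,15,-2,0,0,0,255],
    [0,25,-2,0,0,0,255],
    [0,30,-2,0,0,0,255],
    [0,30,-2,0,0,0,255],
    [0,30,-1,0,0,0,255]
  ]
}}

```text
time_s: 16.7
ee_pos: [0.5596, -0.2526, 0.1198]
ee_rot: [-0.021, -0.706, -0.022, 0.707]
ft_force: [0.5, -0.1, -2.7]
gripper_width: 0.0487
```

Call:
{"method": "carry_out", "body": {
  "series": [
    [0,30,-2,0,0,0,255],
    [0,30,0,0,0,0,255],
    [0,25,0,0,0,0,255],
    [0,16,0,1.7,0,0,255],
    [0,0,0,1.7,0,0,255]
  ]
}}

```text
time_s: 17.12
ee_pos: [0.5673, -0.3553, 0.12]
ee_rot: [0.002, -0.707, 0.002, 0.708]
ft_force: [-0.8, 0.4, -1.9]
gripper_width: 0.0489
```

Call:
{"method": "carry_out", "body": {
  "series": [
    [0,0,0,0,0,0,255],
    [0,0,0,0,0,0,255],
    [0,0,0,0,0,0,255]
  ]
}}

```text
time_s: 17.37
ee_pos: [0.5678, -0.351, 0.1206]
ee_rot: [-0.0, -0.707, -0.001, 0.707]
ft_force: [-0.8, -0.3, -2.5]
gripper_width: 0.0489
```

Run:
```python
from h import *
im=cams.get_image("top"); cv2.imwrite("pics/t10.png",cv2.resize(im[160:320,320:480],(600,600),interpolation=cv2.INTER_CUBIC)[:,:,::-1])
p=cams.camera_params("wrist");np.save("w10.npy",[p],allow_pickle=True)
im=cams.get_image("wrist"); cv2.imwrite("pics/w10.png",im[:,:,::-1])
o=get_obs(); print(o["ee_pos"].round(4),R.from_quat(np.roll(o["ee_rot"],-1)).as_matrix().round(4).tolist(),np.round(o["ft_force"],1),o["gripper_width"])
```

```text
[ 0.5681 -0.3509  0.121 ] [[-0.0005, 0.0018, -1.0], [0.0004, -1.0, -0.0018], [-1.0, -0.0004, 0.0005]] [-0.9  0.9 -3.1] 0.0487067500014926
```

View pics/t10.png

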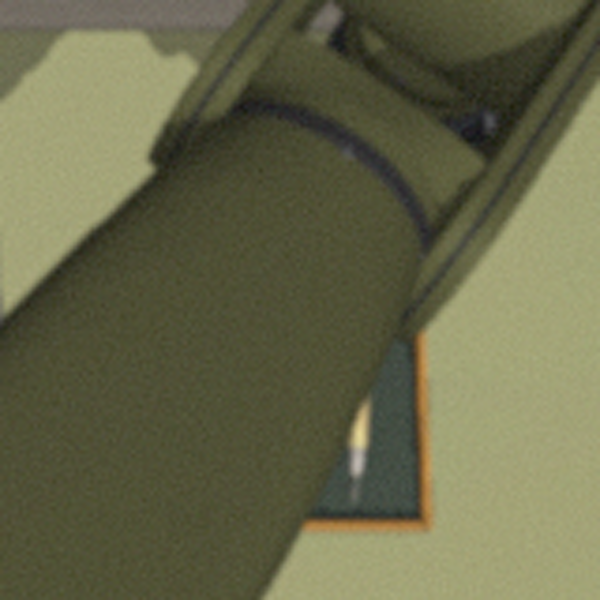

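View pics/w10.png

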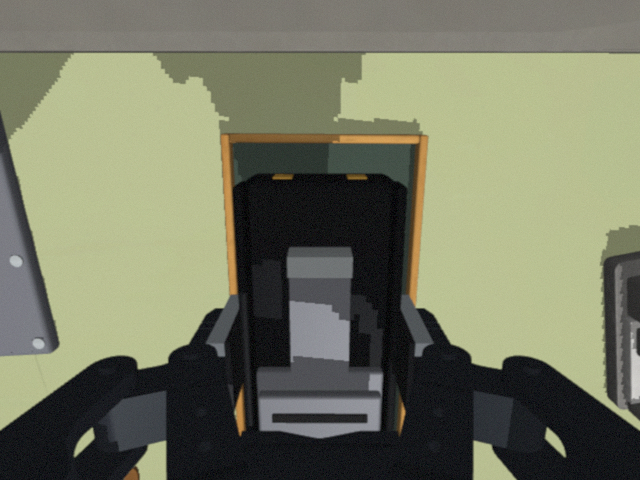

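Run:
```python
from h import *
p=np.load("w10.npy",allow_pickle=True)[0]
for u,v,z in [(222,135,.015),(428,135,.015),(250,177,.144),(390,177,.144)]: print(np.round(ray("wrist",(u,v),z,p),4))
```

```text
[ 0.6282 -0.2949  0.015 ]
[ 0.6285 -0.4127  0.015 ]
[ 0.621  -0.3312  0.144 ]
[ 0.6211 -0.3706  0.144 ]
```

Run:
```python
from h import *
P=cams.camera_params("top")
print([ray("top",(260+a/4,150+b/3.7),.008,P).round(4) for a,b in[(537,346),(628,360)]])
p=np.load("w1.npy",allow_pickle=True)[0]; print([ray("wrist",a,.008,p).round(4) for a in[(537,231),(589,243)]])
```

```text
[array([ 0.5027, -0.3299,  0.008 ]), array([ 0.4944, -0.3788,  0.008 ])]
[array([ 0.5016, -0.3281,  0.008 ]), array([ 0.4924, -0.3772,  0.008 ])]
```

Call:
{"method": "carry_out", "body": {
  "series": [
    [10,1.5,5,0,0,0,255],
    [25,0,0,0,0,0,255],
    [25,0,0,0,0,0,255],
    [20,0,0,0,0,0,255],
    [10,0,0,0,0,0,255]
  ]
}}

```text
time_s: 17.88
ee_pos: [0.5607, -0.3514, 0.0271]
ee_rot: [0.001, -0.705, -0.002, 0.709]
ft_force: [-0.2, 1.3, -3.8]
gripper_width: 0.0489
```

Call:
{"method": "carry_out", "body": {
  "series": [
    [5,0,0,0,0,0,255],
    [3,0,0,0,0,0,255],
    [0,0,0,0,0,0,255],
    [0,0,0,0,0,0,255],
    [0,0,0,0,0,0,255]
  ]
}}

```text
time_s: 18.3
ee_pos: [0.5641, -0.354, 0.0251]
ee_rot: [0.001, 0.708, -0.0, -0.706]
ft_force: [-0.8, -0.7, -2.9]
gripper_width: 0.0489
```

Call:
{"method": "carry_out", "body": {
  "series": [
    [2,0,0,0,0,0,255],
    [2,0,0,0,0,0,255],
    [2,0,0,0,0,0,255],
    [1.5,0,0,0,0,0,255],
    [0,0,0,0,0,0,255]
  ]
}}

```text
time_s: 18.72
ee_pos: [0.5627, -0.353, 0.0152]
ee_rot: [-0.0, -0.707, -0.0, 0.707]
ft_force: [-1.2, -0.2, -3.8]
gripper_width: 0.0489
```

Call:
{"method": "carry_out", "body": {
  "series": [
    [0.7,0,0,0,0,0,255],
    [0.7,0,0,0,0,0,255],
    [0.6,0,0,0,0,0,255],
    [0,0,0,0,0,0,255]
  ]
}}

```text
time_s: 19.05
ee_pos: [0.563, -0.3532, 0.0137]
ee_rot: [-0.0, -0.707, -0.0, 0.707]
ft_force: [0.0, 0.6, -4.4]
gripper_width: 0.0489
```

Call:
{"method": "carry_out", "body": {
  "series": [
    [0.5,0,0,0,0,0,255],
    [0.5,0,0,0,0,0,255],
    [0,0,0,0,0,0,255]
  ]
}}

```text
time_s: 19.3
ee_pos: [0.5631, -0.3532, 0.0128]
ee_rot: [-0.0, -0.707, -0.0, 0.707]
ft_force: [-0.1, -0.0, -3.7]
gripper_width: 0.0485
```

Call:
{"method": "carry_out", "body": {
  "series": [
    [0.5,0,0,0,0,0,255],
    [0,0,0,0,0,0,255],
    [0,0,0,0,0,0,255]
  ]
}}

```text
time_s: 19.55
ee_pos: [0.5633, -0.3534, 0.0127]
ee_rot: [0.0, 0.707, 0.0, -0.707]
ft_force: [-0.3, -0.1, -1.0]
gripper_width: 0.0489
```

The wrist load has dropped from 3.7 to 1.0 N, so the pack is resting on the floor. Opening part-way.

Call:
{"method": "carry_out", "body": {
  "series": [
    [0.2,0,0,0,0,0,255],
    [0,0,0,0,0,0,75],
    [0,0,0,0,0,0,60],
    [0,0,0,0,0,0,60],
    [0,0,0,0,0,0,60]
  ]
}}

```text
time_s: 19.97
ee_pos: [0.5634, -0.3534, 0.0124]
ee_rot: [0.0, 0.707, 0.0, -0.707]
ft_force: [-0.7, -0.1, -0.5]
gripper_width: 0.0657
```

Call:
{"method": "carry_out", "body": {
  "series": [
    [-3,0,0,0,0,0,60],
    [-8,0,0,0,0,0,60],
    [-15,0,0,0,0,0,60],
    [-25,0,0,0,0,0,60],
    [-35,0,0,0,0,0,60]
  ]
}}

```text
time_s: 20.38
ee_pos: [0.5615, -0.3521, 0.0972]
ee_rot: [0.001, -0.706, -0.001, 0.709]
ft_force: [0.4, -1.3, 0.1]
gripper_width: 0.065
```

Call:
{"method": "carry_out", "body": {
  "series": [
    [-35,0,0,0,0,0,60],
    [-25,0,0,0,0,0,60],
    [0,0,30,0,0,0,60],
    [0,0,30,0,0,0,60],
    [0,0,0,0,0,0,60]
  ]
}}

```text
time_s: 20.8
ee_pos: [0.4999, -0.3532, 0.1599]
ee_rot: [-0.0, -0.707, 0.001, 0.707]
ft_force: [0.4, 0.0, -1.0]
gripper_width: 0.0656
```

Run:
```python
from h import *
p=cams.camera_params("wrist");np.save("w11.npy",[p],allow_pickle=True)
im=cams.get_image("wrist"); cv2.imwrite("pics/w11.png",im[:,:,::-1])
im=cams.get_image("side"); cv2.imwrite("pics/s11.png",cv2.resize(im[140:260,240:400],(800,600),interpolation=cv2.INTER_CUBIC)[:,:,::-1])
o=get_obs(); print(o["time_s"],o["ee_pos"].round(4),np.round(o["ft_force"],1),o["gripper_width"])
```

```text
20.9 [ 0.5027 -0.3535  0.1598] [-0.4  0.1  0.6] 0.06539298382566276
```

View pics/w11.png

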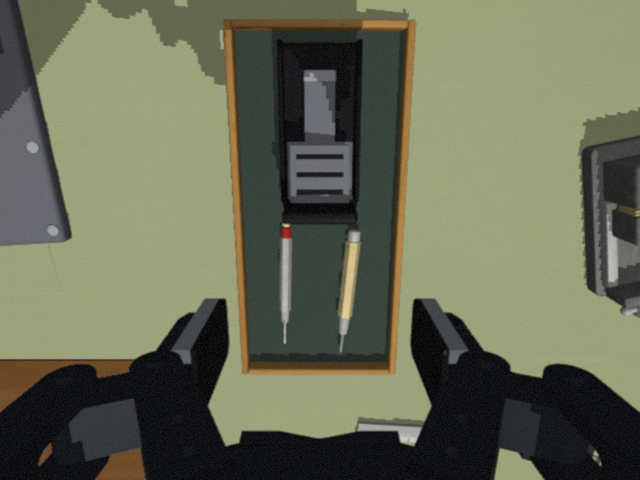

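View pics/s11.png

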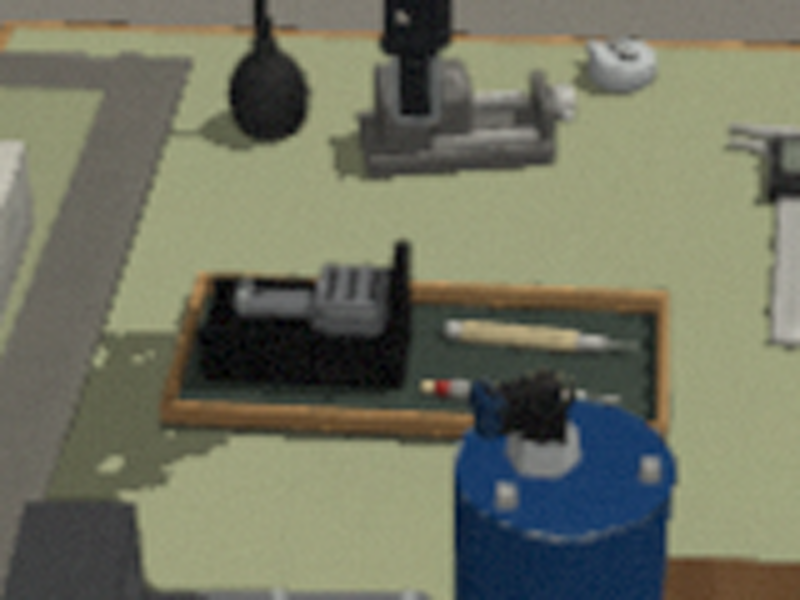

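The pack lies flat and right way up in the far half, with its outline at (280–361, 41–222). The tools are undisturbed. One last position check before I hand in.

Run:
```python
from h import *
p=np.load("w11.npy",allow_pickle=True)[0]
for u,v,z in [(280,41,.037),(361,41,.037),(283,221,.065),(357,221,.065),(225,21,.015),(414,21,.015),(245,374,.015),(394,374,.015),(286,224,.008),(354,232,.008)]: print(np.round(ray("wrist",(u,v),z,p),4))
print(cams.look_for("loupe","side")[:1])
print(workorder.hand_in())
```

```text
[ 0.6124 -0.3305  0.037 ]
[ 0.6124 -0.3773  0.037 ]
[ 0.5123 -0.3322  0.065 ]
[ 0.5123 -0.375   0.065 ]
[ 0.6274 -0.295   0.015 ]
[ 0.6274 -0.4118  0.015 ]
[ 0.3781 -0.2953  0.015 ]
[ 0.378  -0.4114  0.015 ]
[ 0.4966 -0.3293  0.008 ]
[ 0.4907 -0.3783  0.008 ]
[{'xy': [243.2, 341.7], 'conf': 0.82}]
the job is handed in; nothing more can be done
None
```

The pack is out of the dock and lying in the tray's far half; I handed the job in at about 21 s of the 61 s allowed. The hand-in gives no verdict.

- **Release and pull:** I felt the button at about 59 mm above the worktop and held it down 6 mm at 8–10 N. I pulled the pack 49 mm straight back with about 2–3 N sideways, and the latch gave no sign of resisting.
- **Placing:** I gripped the pack across its width and lifted it level. I lowered it until the wrist load dropped from about 3.7 N to 1 N, then let go.
- **Last checks:** The pack's centre measures about 60 mm from the tray's centre along its length and within 1 mm of the middle line. It looks flat and right way up, and the gripper is clear of everything.
- **Left in place:** The tools measured within about 5 mm of where they were, which I put down to camera error rather than movement. The loupe is at the same spot within a few pixels.
- **Disagreements:** Two estimates differed by 1–3 mm. One was the pack's position on the landing, from the camera against the arm's travel. The other was the tray's centre, between cameras. I went with values in between, well inside the limits.

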